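# Clamp the switch unit and hold its D-bore knob home

### The arm

A 6-joint arm with a two-finger parallel gripper is mounted at the origin on the work surface. World frame = base frame: x ahead of the robot, y to its left, z up, the work surface at z = 0. Lengths are in m, angles in rad, forces in N, time in s.
With the tool pointing down it reaches from about 0.35 to 0.975 m from the base axis. Payload 4.9 kg.
Tool frame: the origin (TCP) lies on the centre line of the jaws, within the pads' length; the fingertips stand manip.tcp_to_tips ahead of it and the grasp point (between the pads) lies 11 mm behind it (manip.tcp_to_tips is the distance from the TCP to the fingertips, in m); x points along the fingers, y is the direction in which the jaws open and shut, and the axes are right-handed (so a half turn about x gives the same grasp; the last joint's range is limited). The gripper opens to 85 mm and grips with 20 to 120 N. Pads are 22 mm wide; open, the fingers measure 114 mm over their backs; the gripper's body (76 mm by 85 mm) begins 54 mm behind the grasp point. The pads swing forward as they close: fully open they stand 13 mm farther back than shut.
Start: joints at [-1.317, 0.053, 1.613, -0, 1.476, -0.119], TCP at [0.228, -0.582, 0.239] pointing down, gripper open.
Joint ranges: [-3.01, 3.01], [-1.01, 2.22], [0.06, 2.58], [-1.02, 4.17], [0.09, 2.62], [-3.14, 3.14]. Speed limits (rad/s): [2.57, 2.57, 3.14, 3.14, 3.14, 3.14].

### API

Orientations are given as a unit quaternion [w, x, y, z].
In Python, from plant import status, imaging, workorder, manip gives the robot as it stands.
- The arm moves only by the tool carry_out, never from a script. Its argument "moves" is one flat list of numbers, 5 for each row, row after row: the opening, from 0 (shut) to 1 (fully open), then the shift along the tool's x, y, z in cm, then the turn about the tool's x in rad. In form: [claw, tx, ty, tz, twist, claw, tx, ty, tz, twist, ...]. A call has 1 to 12 rows; each row is the pose to reach, as a shift and turn from the pose commanded when the call began, along the tool's axes at that moment; what a row does not reach only later rows make up. A row lasts 1/12 s, in which the tool goes at most 41.7 mm and 7.16 degrees, less where a joint would pass 70% of its speed; a pose out of reach is approached as far as the arm can. A call with a gripper value outside its range is refused whole. The fingers move at their own pace and stop on an object; the grip force is fixed at half the most. Time passes only in rows, so rows that repeat a pose let the fingers close. It gives the time, the measured TCP pose, the force and the opening at its end, in the units of the state.
- status.state(): the state, without advancing time (a new reading comes with each control period).
- imaging.grab_frame(name): name is "scene" or "top" or "wrist"; returns the picture (384x512x3 uint8, red, green, blue); there is no depth.
- imaging.camera_info(name): a dict with "K" (3x3 intrinsics, pixels), "R" (3x3) and "t" (3): a world point X has camera coordinates R X + t. Camera axes: x right, y down, z forward; pixel columns grow to the right and rows downward; lengths in m; the calibration is good to about 2 mm. A picture is of the moment at which its call begins: read the wrist's pose just before it. camera_info takes no time and is no camera call; for the wrist camera it gives the pose at the moment of the call.
- workorder.job_done(): hands the job in, once; it reports no verdict.
The state is a dict: "time": time; "joint_pos": joint angles; "joint_vel": joint speeds; "joint_efforts": joint torques, N m; "tool_pos": TCP position; "tool_rot": TCP orientation; "contact_force": force on the tool from outside, world axes, zero at the start; "ft_torque": the same for the moment, N m; "gripper_width": opening from 0.0 (shut) to 1.0 (fully open).
Only numpy, scipy, OpenCV 4.12 (cv2) and the standard library are available. Lean on these libraries where they do the work, as an engineer would, in place of code of your own. Each camera call takes 0.05 s, during which the arm holds its last target.

### The job

First swing the toggle clamp's arm over so that it snaps down and clamps the grey switch unit in its fixture. Then take the red bar knob, turn it so that its D-shaped bore matches the unit's D-shaft, push it fully home on the shaft against the spring collar until it sits on the unit's face, and keep pressing: finish while still holding the knob pressed home, as somebody else will then tighten its screw. Leave the clamp shut and the handwheel, bottle and other things on the bench where they are.

Things in the scene. Friction and masses are not known exactly. Their poses are not given: they have to be found in the camera images.
- fixture: Dark steel fixture plate fixed to the bench, 150 (x) x 250 (y) x 12 mm, from y = -90 to +160 mm of its own frame. Origin at bench level under the centre of the nest, where the shaft axis also is (to 2 mm). Its z is up and its y axis points from the nest to the clamp. The nest is low aluminium rails, tops 24 mm above the bench.
- clamp_pivot (a point): Hinge axis of the toggle clamp, between two steel cheeks 36 mm apart over their outsides whose tops are 64 mm above the bench; 112 mm from the nest centre along the fixture's +y, 48 mm above the bench. The hinge axis is the fixture's x axis.
- clamp_tip (a point): Middle of the clamp's 14 x 14 mm steel arm at its free end, 64 mm from the pivot; a rubber-footed spindle here reaches 22 mm towards the unit. A red round grip (17 mm thick, end 79 mm from the pivot) stands 100 degrees behind the arm: about upright when shut, level at pivot height and pointing away from the unit when open.
- clamp (a joint): Clamp arm angle, rad: 0 = shut, arm level, the rubber foot on the unit's lug; 1.4 = fully open, arm almost upright (the start). An over-centre spring drives the arm from about 0.7 to either end: pushing on the back of the arm 45 mm from the pivot takes about 12 N; below about 0.6 it snaps shut by itself within a second.
- unit: Loose grey switch unit with a pale top sheet, about 0.7 kg, body 76 x 70 x 48 mm, standing in the nest with 1.5 mm play; origin at the centre of its underside (12 mm above the bench), its axes along the fixture's. A 14 mm high lug on its +y side lies under the clamp foot.
- unit_face (a point): Centre of the unit's flat top face on the shaft axis, 60 mm above the bench; the foot of the knob rests here when it is fully home.
- shaft_tip (a point): Middle of the top end of the steel D-shaft, 28 mm above the unit's face. It is 15 mm in diameter with one flat all along, 4.2 mm from the axis, and a chamfered end. The flat faces this point's +x axis (away from the clamp, within 0.5 rad); z is up. A red tab flat on the unit's face, 18 to 33 mm from the axis, turns with the shaft and lies on the flat's side. The shaft turns stiffly (0.5 N m).
- collar (a joint): Brass spring collar round the shaft, 33 mm in outer diameter: 0 = up, 6 mm above the unit's face; 0.006 = pressed level with the face (m). It pushes up with 5 N when up and 10 N when level.
- knob_center (a point): Centre of the loose red bar knob (about 0.12 kg, 46 mm tall, standing upright on the bench), 23 mm above its foot. A black round skirt, 53 mm in diameter and 8 mm high, carries a straight red bar 58 mm long (x) and 28 mm wide (y) up to the top. x points along the bar to the end with the white line; z is up.
- knob_foot (a point): Centre of the knob's underside (axes as knob_center). Here opens its slightly chamfered D bore, 31 mm deep, 0.7 mm clear of the shaft all round, its flat on the side of the white line. So the knob fits when its +x points the same way as that of shaft_tip, to about 8 degrees.
- handwheel: Loose bystander: round black handwheel, 50 mm in diameter and 30 mm high, on a steel hub; origin at its underside.
- bottle: Loose bystander: small green bottle, 38 mm in diameter, 75 mm tall; origin at its underside.
- clamp_block_a: Loose bystander: black pipe-clamp block 70 x 50 x 30 mm with a hole.
- clamp_block_b: Loose bystander: another such block.
- wrench: Loose bystander: steel wrench, 200 mm long, lying flat.
- screwdriver: Loose bystander: blue-handled screwdriver, 200 mm long, lying flat.

How it is judged:
On the way, in this order (a step that is already met when the one before it is completed fails the run):
1. the clamp arm is shut and its rubber foot presses on the unit (value of joint clamp below 0.08 rad and contact force between clamp and unit above 2 N), for 0.2 s.
2. with the clamp shut, the knob is on the shaft, keyed, with its foot down to the collar (value of joint clamp below 0.08 rad and z of knob_foot in the frame of unit_face below 0.008 m and horizontal distance between knob_foot and unit_face below 0.004 m), for 0.1 s.
At the end, for the whole second after the job is handed in: Knob held by the fingers, keyed on the shaft (0.25 rad, 3 mm, tilt under 0.06 rad), foot within 2 mm of the unit's face, collar down 4 mm or more; clamp below 0.08 rad and pressing on the unit with over 2 N; unit in its nest (5 mm sideways, 3 mm up) (all of step 1 and z of knob_foot in the frame of unit_face below 0.002 m and horizontal distance between knob_foot and unit_face below 0.003 m and angle between the x axis of knob_foot and the x axis of shaft_tip, either way round below 0.25 rad and angle between knob_foot's own z axis and vertical below 0.06 rad and value of joint collar above 0.004 m and contact force between the fingers and knob above 3 N and z of unit in the frame of fixture below 0.015 m and horizontal distance between unit and fixture below 0.005 m); the arm keeps its last pose, push and grip.
It fails at once if a bystander was moved more than 30 mm (distance of any of handwheel, bottle, clamp_block_a, clamp_block_b, wrench, screwdriver from where it was at the start of the episode above 0.03 m).
It also fails if it takes over 54 s, if anything falls off the work surface, if the arm or the gripper's body presses on something with over 40 N, if the wrist force passes 120 N, or if a joint passes its speed limit or range.

## Working session

There is one attempt and no reset: what is moved stays moved. The work goes in short steps, Python scripts to look and compute and a tool call to move; the robot and the scene stay as the last step left them, time stands still between calls to the robot, and variables do not carry over. Pictures are saved under pics/ and viewed, and the job is handed in when it is done.

Besides the shell and the picture viewer there is one more tool, called by a JSON object that holds its "fn" and its "kwargs", one argument or row to a line. carry_out: Moves the arm, as the interface text tells. Its arguments: {"type":"object","properties":{"moves":{"type":"array","items":{"type":"number"}}},"required":["moves"]}

```bash
ls; mkdir -p pics; python3 - <<'E'
from plant import status, imaging, workorder, manip
import cv2
print(status.state()); print(manip.tcp_to_tips, dir(manip))
for n in ("scene","top","wrist"):
    im=imaging.grab_frame(n); cv2.imwrite(f"pics/{n}0.png",im[:,:,::-1]); 
    c=imaging.camera_info(n); print(n,c)
E
```

```text
pics
{'time': 0.0, 'joint_pos': array([-1.31700819e+00,  5.33759412e-02,  1.61429016e+00,  1.22615278e-05,
        1.47605125e+00, -1.19033015e-01]), 'joint_vel': array([ 3.93596320e-04, -6.66276147e-05,  9.36008370e-04,  1.62695351e-03,
        3.61166573e-04, -2.88809203e-03]), 'joint_efforts': array([-1.12815364e-03, -3.93680334e+01, -3.70177174e+01, -3.07545424e-04,
        7.03406346e-03, -8.84938970e-06]), 'tool_pos': array([ 0.22748053, -0.58146786,  0.23805349]), 'tool_rot': array([-0.13029986, -0.69481014, -0.13179942,  0.69490268]), 'contact_force': array([ 0.93178259, -0.09211463, -0.54131011]), 'ft_torque': array([ 0.0059157 , -0.03960139, -0.01525212]), 'gripper_width': 1.0028235609110103}
0.008 ['IKError', '__class__', '__delattr__', '__dict__', '__dir__', '__doc__', '__eq__', '__format__', '__ge__', '__getattribute__', '__getstate__', '__gt__', '__hash__', '__init__', '__init_subclass__', '__le__', '__lt__', '__module__', '__ne__', '__new__', '__reduce__', '__reduce_ex__', '__repr__', '__setattr__', '__sizeof__', '__str__', '__subclasshook__', '__weakref__', 'tcp_to_ti
[... 415 characters left out ...]
     , 253.83334979],
       [  0.        , 385.33248573, 190.62836841],
       [  0.        ,   0.        ,   1.        ]]), 'R': array([[ 0.00852671, -0.99991789,  0.00956606],
       [-0.99817337, -0.00908324, -0.05972784],
       [ 0.05980983, -0.0090393 , -0.99816886]]), 't': array([-0.01603338,  0.53611324,  1.13187027])}
wrist {'K': array([[325.15563944,   0.        , 250.76390794],
       [  0.        , 325.15563944, 192.59439   ],
       [  0.        ,   0.        ,   1.        ]]), 'R': array([[ 0.36402951, -0.9313865 , -0.00130171],
       [-0.89269658, -0.34930563,  0.28474269],
       [-0.2656602 , -0.10249271, -0.9586031 ]]), 't': array([-0.62236279, -0.0373503 ,  0.37930938])}
```

View pics/scene0.png

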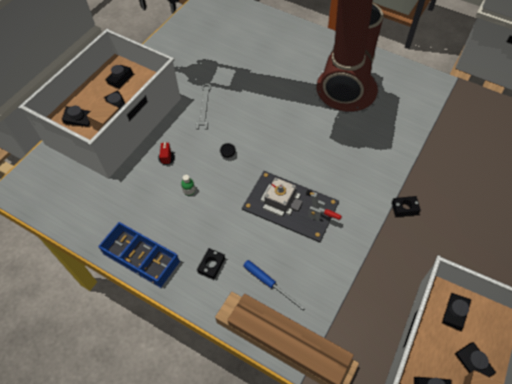

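View pics/top0.png

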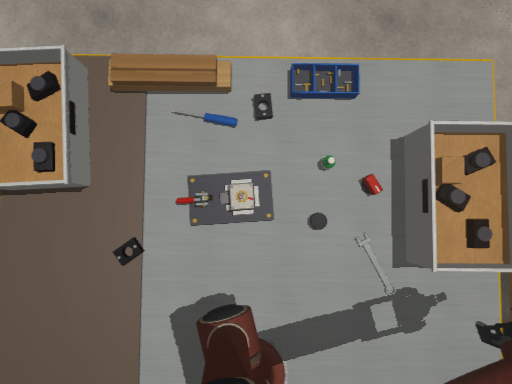

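View pics/wrist0.png

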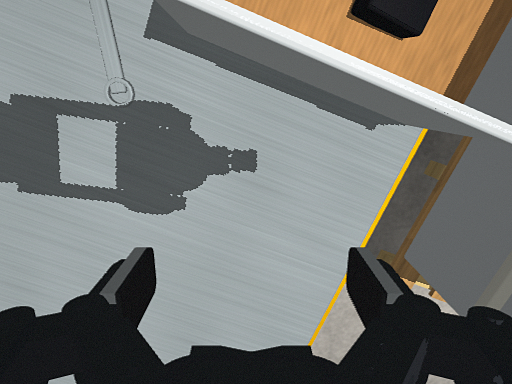

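```bash
cat > h.py <<'E'
from plant import status, imaging, workorder, manip
import numpy as np, cv2
from scipy.spatial.transform import Rotation as Ro
def rot(q): return Ro.from_quat([q[1],q[2],q[3],q[0]]).as_matrix()
def ray(c,u,v,z):
    K,R,t=c["K"],c["R"],c["t"]
    d=R.T@np.linalg.inv(K)@np.array([u,v,1.]); o=-R.T@t
    return o+d*(z-o[2])/d[2]
def proj(c,X):
    p=c["K"]@(c["R"]@np.asarray(X,float)+c["t"]); return p[:2]/p[2]
def crop(im,x0,y0,x1,y1,s,name):
    cv2.imwrite(name,cv2.resize(im[y0:y1,x0:x1,::-1],None,fx=s,fy=s,interpolation=cv2.INTER_CUBIC))
E
python3 - <<'E'
from h import *
c=imaging.camera_info("top"); 
for n,u,v,z in (("shaft",242,197,.088),("knob",373,184,.046),("bottle",328,162,.075),("wheel",318,221,.03),("fc1",192,181,.012),("fc2",267,175,.012),("fc3",269,215,.012),("fc4",194,222,.012),("redend",180,201,.05)): print(n,ray(c,u,v,z).round(3))
s=status.state(); T=rot(s["tool_rot"]); print(T.round(3))
c=imaging.camera_info("wrist"); print("cam in tool R",(c["R"]@T).round(3), "pos",(T.T@(-c["R"].T@c["t"]-s["tool_pos"])).round(4))
im=cv2.imread("pics/top0.png")[:,:,::-1]; crop(im,170,150,300,240,6,"pics/topc.png")
crop(im,290,140,400,230,6,"pics/topk.png")
im=cv2.imread("pics/scene0.png")[:,:,::-1]; crop(im,235,160,355,250,6,"pics/scc.png")
E
```

```text
shaft [0.514 0.022 0.088]
knob [ 0.557 -0.358  0.046]
bottle [ 0.616 -0.221  0.075]
wheel [ 0.448 -0.2    0.03 ]
fc1 [0.564 0.174 0.012]
fc2 [ 0.584 -0.05   0.012]
fc3 [ 0.464 -0.057  0.012]
fc4 [0.441 0.166 0.012]
redend [0.502 0.201 0.05 ]
[[-0.     0.364 -0.931]
 [ 0.002 -0.931 -0.364]
 [-1.    -0.002 -0.   ]]
cam in tool R [[-0.     1.     0.   ]
 [-0.285 -0.     0.959]
 [ 0.959  0.     0.285]] pos [-0.1351 -0.0019 -0.072 ]
```

View pics/topc.png

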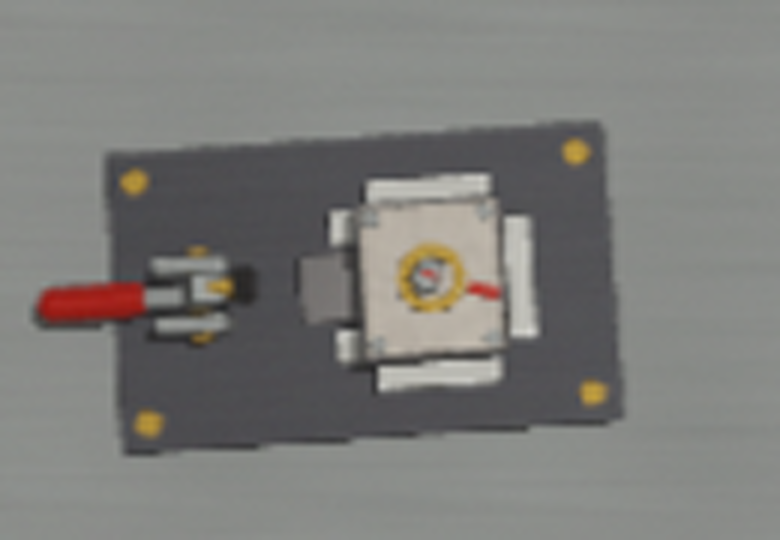

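View pics/topk.png

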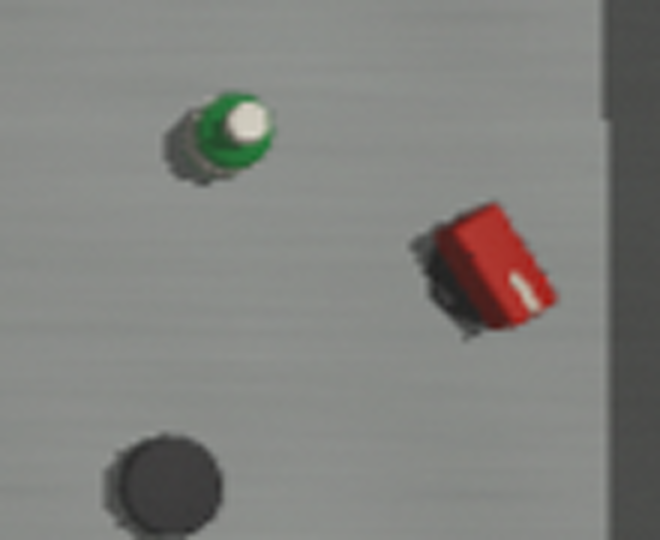

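View pics/scc.png

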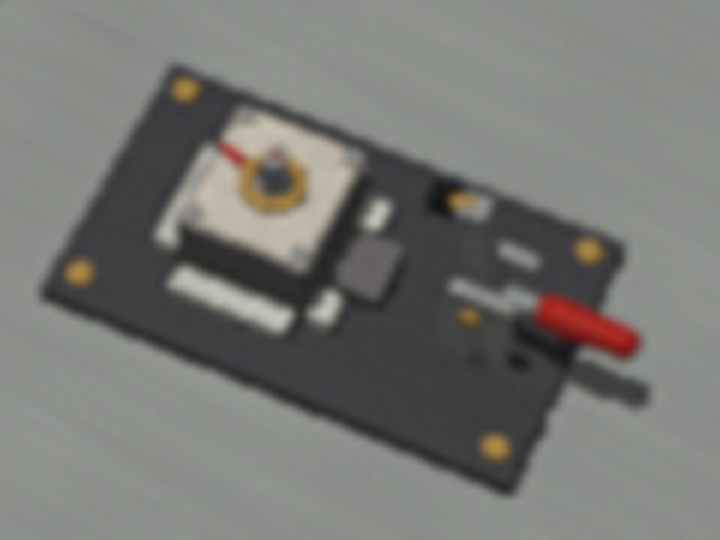

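```bash
cat >> h.py <<'E'
def go(tgt,yaw=None):
    s=status.state(); T=rot(s["tool_rot"]); d=T.T@(np.array(tgt)-s["tool_pos"])*100
    yy=np.arctan2(T[1,1],T[0,1]); print("t",round(s["time"],2),"pos",s["tool_pos"].round(4),"tooly yaw",round(yy,3),"F",s["contact_force"].round(1),"g",round(s["gripper_width"],3))
    print("shift cm",d.round(2), "twist", None if yaw is None else round(-((yaw-yy+np.pi/2)%np.pi-np.pi/2),3),"tilt",(T[:,0]).round(4))
E
python3 -c "
from h import *
go([0.467,0.004,0.25])"
```

```text
t 0.15 pos [ 0.2275 -0.5816  0.2383] tooly yaw -1.198 F [-0.5 -0.1  0.8] g 0.998
shift cm [ -1.08 -45.82 -43.63] twist None tilt [-4.0e-04  1.6e-03 -1.0e+00]
```

{"fn": "carry_out", "kwargs": {
  "moves": [0,-1.1,-3,-2.9,0,0,-1.1,-6,-5.7,0,0,-1.1,-9,-8.6,0,0,-1.1,-12,-11.4,0,0,-1.1,-15,-14.3,0,0,-1.1,-18,-17.1,0,0,-1.1,-21,-20,0,0,-1.1,-24,-22.9,0,0,-1.1,-27,-25.7,0,0,-1.1,-30,-28.6,0,0,-1.1,-33,-31.4,0,0,-1.1,-36,-34.3,0]
}}

```text
time: 1.15
tool_pos: [0.416, -0.1199, 0.2502]
tool_rot: [0.131, 0.695, 0.131, -0.695]
contact_force: [0.1, -1.4, 0.4]
gripper_width: -0.003
```

{"fn": "carry_out", "kwargs": {
  "moves": [0,0,-2.5,-2.3,0,0,0,-5,-4.7,0,0,0,-7.5,-7,0,0,0,-9.8,-9.3,0,0,0,-9.8,-9.3,0,0,0,-9.8,-9.3,0]
}}

```text
time: 1.65
tool_pos: [0.4668, 0.0046, 0.2499]
tool_rot: [-0.132, -0.694, -0.132, 0.695]
contact_force: [-0.8, -0.9, 0.1]
gripper_width: 0.004
```

```bash
python3 - <<'E'
from h import *
go([0.467,0.004,0.25])
c=imaging.camera_info("wrist"); im=imaging.grab_frame("wrist"); np.save("w1.npy",im); np.savez("c1.npz",**c)
cv2.imwrite("pics/w1.png",cv2.resize(im[:,:,::-1],None,fx=1.5,fy=1.5,interpolation=cv2.INTER_CUBIC))
E
```

```text
t 1.65 pos [0.4668 0.0046 0.2499] tooly yaw -1.194 F [-0.8 -0.9  0.1] g 0.004
shift cm [-0.01  0.06  0.01] twist None tilt [-1.e-03 -1.e-04 -1.e+00]
```

View pics/w1.png

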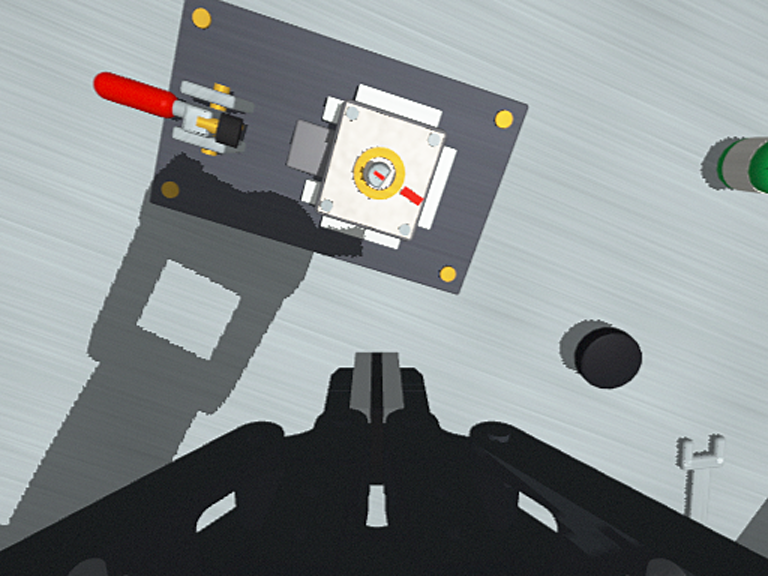

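```bash
python3 - <<'E'
from h import *
im=np.load("w1.npy"); c=dict(np.load("c1.npz"))
crop(im,200,80,310,180,7,"pics/w1z.png")
P={k:ray(c,u/1.5,v/1.5,z) for k,u,v,z in (("s1",201,18,.013),("s2",504,119,.013),("s3",170,189,.013),("s4",448,274,.013),("k1",527,104,.012),("k2",459,294,.012),("k3",152,203,.012),("redend",100,82,.048),("foot",231,131,.1))}
for k in P: print(k,P[k].round(4))
for a,b in(("s2","s1"),("s4","s3"),("k2","k3")):
    d=P[a]-P[b]; print(np.arctan2(d[0],-d[1])) 
d=P["s1"]-P["s3"];print(np.arctan2(d[1],d[0])); d=P["s2"]-P["s4"];print(np.arctan2(d[1],d[0]))
E
```

```text
s1 [0.5656 0.1742 0.013 ]
s2 [ 0.5828 -0.0467  0.013 ]
s3 [0.446  0.1646 0.013 ]
s4 [ 0.4623 -0.0561  0.013 ]
k1 [ 0.5982 -0.0578  0.012 ]
k2 [ 0.4502 -0.0713  0.012 ]
k3 [0.4306 0.175  0.012 ]
redend [0.5034 0.211  0.048 ]
foot [0.5098 0.1103 0.1   ]
0.07746269198976526
0.07362076733059827
0.07941359233064849
0.07988884329794316
0.07800298283604508
```

View pics/w1z.png

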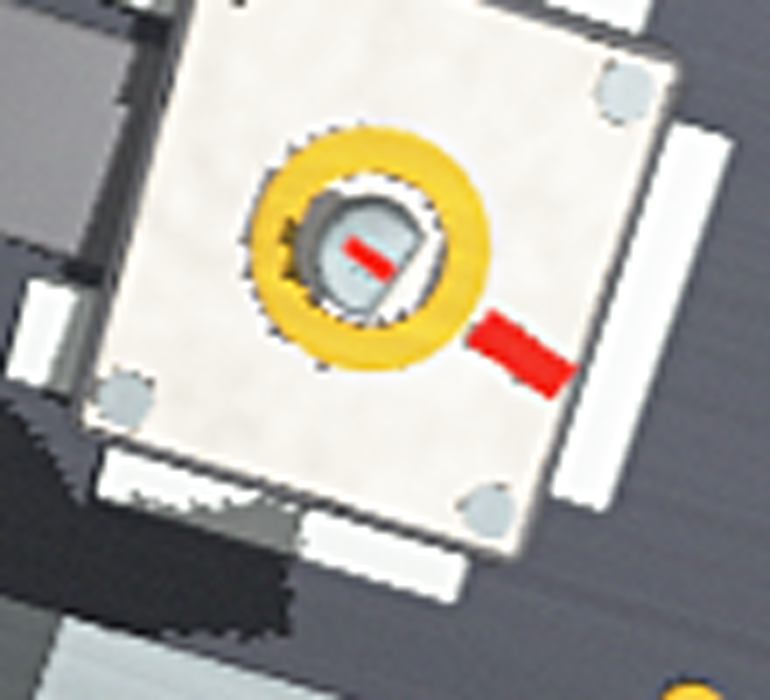

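```bash
python3 - <<'E'
from h import *
c=dict(np.load("c1.npz"))
f=lambda x,y,z: ray(c,200+x/7-.43,80+y/7-.43,z)
print("shaft",f(370,253,.088),"collar",f(370,249,.066))
a=f(479,328,.06);b=f(565,385,.06); print("tab",a,b, "yaw",np.arctan2(*(b-a)[[1,0]]))
sh=f(370,253,.088); print("axis->tab", np.arctan2(*(b-sh)[[1,0]]), np.arctan2(*(a-sh)[[1,0]]), np.linalg.norm((a-sh)[:2]),np.linalg.norm((b-sh)[:2]))
a=f(350,243,.088);b=f(390,272,.088);print("mark yaw",np.arctan2(*(b-a)[[1,0]]))
a=f(430,238,.088);b=f(372,316,.088);d=b-a;print("flat normal", np.arctan2(d[1],d[0])+np.pi/2)
cs=[f(*p,.06) for p in((680,70),(520,552),(85,425))]; print("unit",(cs[0]+cs[2])/2)
y=.078; X=np.array([np.cos(y),np.sin(y)]);Y=np.array([-np.sin(y),np.cos(y)])
for k,fx,fy in(((0.5982,-.0578),75,-90),((.4502,-.0713),-75,-90),((.4306,.175),-75,160)): print("origin",np.array(k)-X*fx/1e3-Y*fy/1e3)
E
```

```text
shaft [0.51785884 0.02516581 0.088     ] collar [0.51721037 0.02479214 0.066     ]
tab [0.512482   0.00641823 0.06      ] [ 0.50961661 -0.00791943  0.06      ] yaw -1.7680482227634067
axis->tab -1.8149474208129848 -1.8501008937665797 0.019503385011993203 0.03409644383046852
mark yaw -1.8097054827054455
flat normal 4.441645061499662
unit [0.51691973 0.02374135 0.06      ]
origin [0.51641515 0.02608229]
origin [0.51795908 0.02427043]
origin [0.51783931 0.02133054]
```

```bash
python3 -c "
from h import *
go([0.507,0.172,0.25]);go([0.507,0.172,0.09]);go([0.514,0.100,0.09])"
```

```text
t 1.7 pos [0.4666 0.0036 0.2499] tooly yaw -1.196 F [-0.4  0.1  0.7] g -0.003
shift cm [ -0.02 -14.2   -9.91] twist None tilt [-1.e-03 -3.e-04 -1.e+00]
t 1.7 pos [0.4666 0.0036 0.2499] tooly yaw -1.196 F [-0.4  0.1  0.7] g -0.003
shift cm [ 15.98 -14.19  -9.93] twist None tilt [-1.e-03 -3.e-04 -1.e+00]
t 1.7 pos [0.4666 0.0036 0.2499] tooly yaw -1.196 F [-0.4  0.1  0.7] g -0.003
shift cm [15.98 -7.24 -7.95] twist None tilt [-1.e-03 -3.e-04 -1.e+00]
```

{"fn": "carry_out", "kwargs": {
  "moves": [0,0,-2.8,-2,0,0,0,-5.7,-4,0,0,0,-8.5,-6,0,0,0,-11.4,-8,0,0,0,-14.2,-9.9,0,0,3,-14.2,-9.9,0,0,6.5,-14.2,-9.9,0,0,10,-14.2,-9.9,0,0,13,-14.2,-9.9,0,0,15,-14.2,-9.9,0,0,16,-14.2,-9.9,0,0,16,-14.2,-9.9,0]
}}

```text
time: 2.7
tool_pos: [0.5055, 0.1699, 0.0874]
tool_rot: [-0.13, -0.693, -0.13, 0.697]
contact_force: [-0.5, 0.3, 0.0]
gripper_width: -0.004
```

```bash
python3 - <<'E'
from h import *
go([0.512,0.100,0.09])
im=imaging.grab_frame("scene"); crop(im,235,140,375,250,5,"pics/s2.png")
E
```

```text
t 2.7 pos [0.5055 0.1699 0.0874] tooly yaw -1.2 F [-0.5  0.3  0. ] g -0.004
shift cm [-0.26  6.75  1.92] twist None tilt [-0.0055 -0.0013 -1.    ]
```

View pics/s2.png

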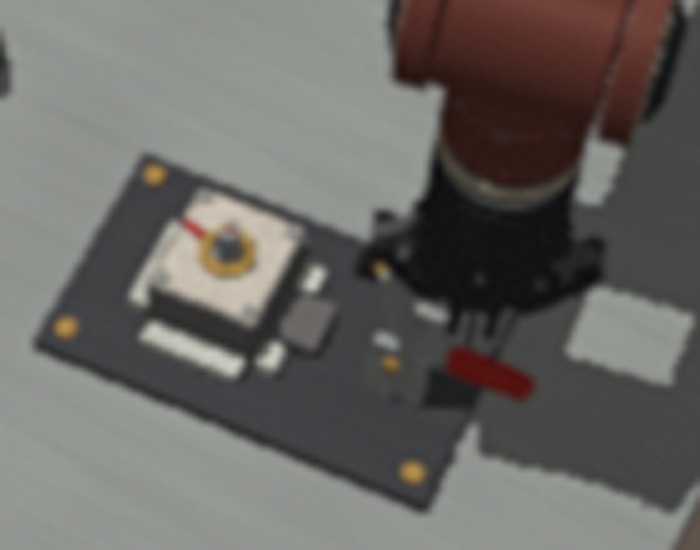

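{"fn": "carry_out", "kwargs": {
  "moves": [0,-0.2,0.6,0.2,0,0,-0.2,1.2,0.35,0,0,-0.2,1.8,0.5,0,0,-0.2,2.4,0.7,0,0,-0.2,3,0.85,0,0,-0.2,3.6,1,0,0,-0.2,4.2,1.2,0,0,-0.2,4.8,1.4,0,0,-0.2,5.4,1.5,0,0,-0.2,6,1.7,0,0,-0.2,6.6,1.9,0,0,-0.2,6.8,1.9,0]
}}

```text
time: 3.75
tool_pos: [0.5148, 0.1007, 0.0931]
tool_rot: [0.131, 0.695, 0.131, -0.694]
contact_force: [0.0, -1.1, 0.0]
gripper_width: 0.005
```

```bash
python3 - <<'E'
from h import *
go([0.512,0.100,0.09])
im=imaging.grab_frame("scene"); crop(im,235,140,375,250,5,"pics/s3.png")
E
```

```text
t 3.75 pos [0.5148 0.1007 0.0931] tooly yaw -1.198 F [ 0.  -1.1  0. ] g 0.005
shift cm [ 0.31 -0.04  0.28] twist None tilt [ 1.3e-03 -1.0e-04 -1.0e+00]
```

View pics/s3.png

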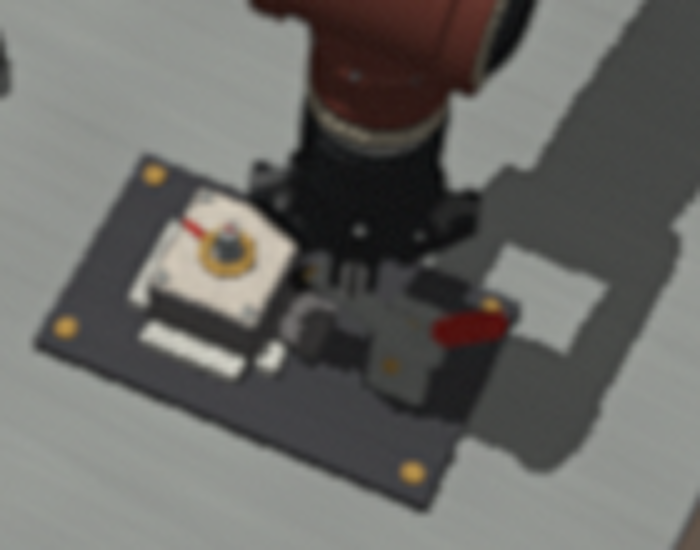

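```bash
python3 -c "
from h import *
go([0.5,-0.38,0.25],-1.01)"
```

```text
t 3.8 pos [0.5149 0.1003 0.093 ] tooly yaw -1.199 F [ 0.1 -1.6 -0.2] g 0.001
shift cm [-15.67  44.22  18.84] twist -0.189 tilt [ 1.3e-03 -7.0e-04 -1.0e+00]
```

{"fn": "carry_out", "kwargs": {
  "moves": [0,-0.5,0,0,0,0.2,-2,0,0,0,0.5,-4,0,0,0,1,-7,0,0,0,1,-10.5,0,0,0,1,-14,0.5,0.2,0,1,-15.7,3,1.4,0,1,-15.7,6,2.8,0,1,-15.7,9,4.2,0,1,-15.7,12,5.6,0,1,-15.7,12,5.6,0,1,-15.7,12,5.6,0]
}}

```text
time: 4.8
tool_pos: [0.5059, -0.0322, 0.2498]
tool_rot: [0.13, 0.695, 0.13, -0.695]
contact_force: [-0.1, -0.9, -0.6]
gripper_width: 1.0
```

```bash
python3 - <<'E'
from h import *
go([0.5,-0.38,0.25],-1.01)
c=imaging.camera_info("wrist"); im=imaging.grab_frame("wrist"); np.save("w2.npy",im); np.savez("c2.npz",**c)
cv2.imwrite("pics/w2.png",cv2.resize(im[:,:,::-1],None,fx=1.5,fy=1.5,interpolation=cv2.INTER_CUBIC))
im=imaging.grab_frame("scene"); crop(im,235,140,375,250,5,"pics/s4.png")
E
```

```text
t 4.8 pos [ 0.5059 -0.0322  0.2498] tooly yaw -1.201 F [-0.1 -0.9 -0.6] g 1.0
shift cm [-2.000e-02  3.222e+01  1.311e+01] twist -0.191 tilt [ 5.e-04 -1.e-04 -1.e+00]
```

View pics/w2.png

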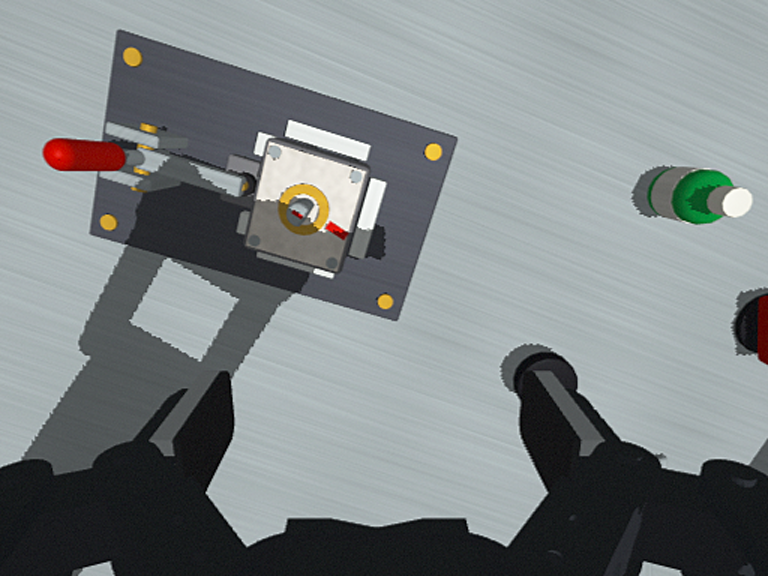

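View pics/s4.png

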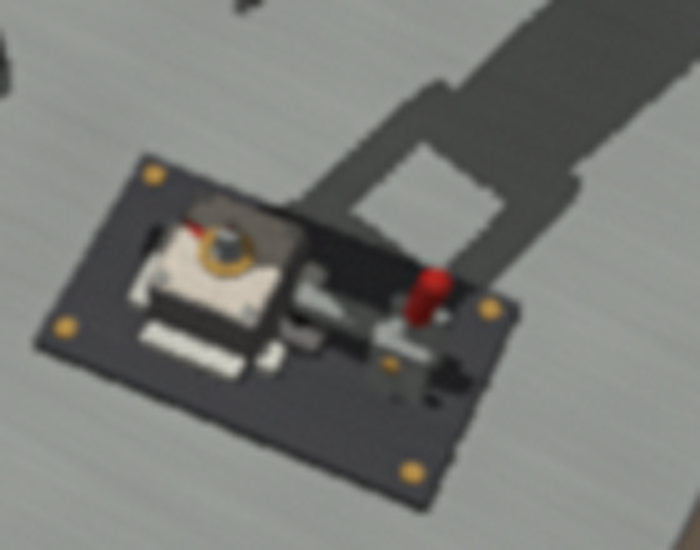

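{"fn": "carry_out", "kwargs": {
  "moves": [1,0,3.4,1.4,-0.02,1,0,6.8,2.8,-0.04,1,0,10.2,4.2,-0.06,1,0,13.6,5.6,-0.08,1,0,17,7,-0.1,1,0,20.4,8.4,-0.12,1,0,23.8,9.8,-0.14,1,0,27.2,11.2,-0.16,1,0,30.2,12.4,-0.18,1,0,32.2,13.1,-0.19,1,0,32.2,13.1,-0.19,1,0,32.2,13.1,-0.19]
}}

```text
time: 5.9
tool_pos: [0.5018, -0.378, 0.2488]
tool_rot: [-0.196, -0.679, -0.197, 0.679]
contact_force: [-0.1, -0.1, -0.8]
gripper_width: 1.0
```

```bash
python3 - <<'E'
from h import *
go([0.5,-0.38,0.25],-1.01)
c=imaging.camera_info("wrist"); im=imaging.grab_frame("wrist"); np.save("w3.npy",im); np.savez("c3.npz",**c)
cv2.imwrite("pics/w3.png",cv2.resize(im[:,:,::-1],None,fx=1.5,fy=1.5,interpolation=cv2.INTER_CUBIC))
E
```

```text
t 5.9 pos [ 0.5018 -0.378   0.2488] tooly yaw -1.008 F [-0.1 -0.1 -0.8] g 1.0
shift cm [-0.12  0.07  0.26] twist 0.002 tilt [-5.0e-04  1.2e-03 -1.0e+00]
```

View pics/w3.png

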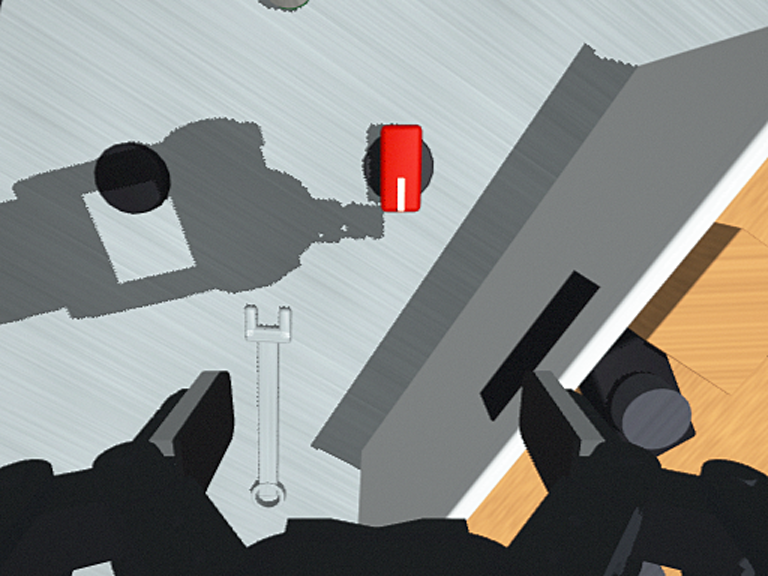

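```bash
python3 - <<'E'
from h import *
im=np.load("w3.npy"); c=dict(np.load("c3.npz"))
crop(im,225,70,305,155,7,"pics/w3z.png")
for u,v in((313,446),(460,270),(560,155),(637,66)): print("wallshadow/base",ray(c,u/1.5,v/1.5,0).round(3))
for u,v in((362,452),(637,66)): print("base2",ray(c,u/1.5,v/1.5,0).round(3))
print("wheel",ray(c,133/1.5,178/1.5,.03).round(3))
E
```

```text
wallshadow/base [ 0.309 -0.429  0.   ]
wallshadow/base [ 0.515 -0.447  0.   ]
wallshadow/base [ 0.63 -0.46  0.  ]
wallshadow/base [ 0.708 -0.468  0.   ]
base2 [ 0.327 -0.47   0.   ]
base2 [ 0.708 -0.468  0.   ]
wheel [ 0.45  -0.204  0.03 ]
```

View pics/w3z.png

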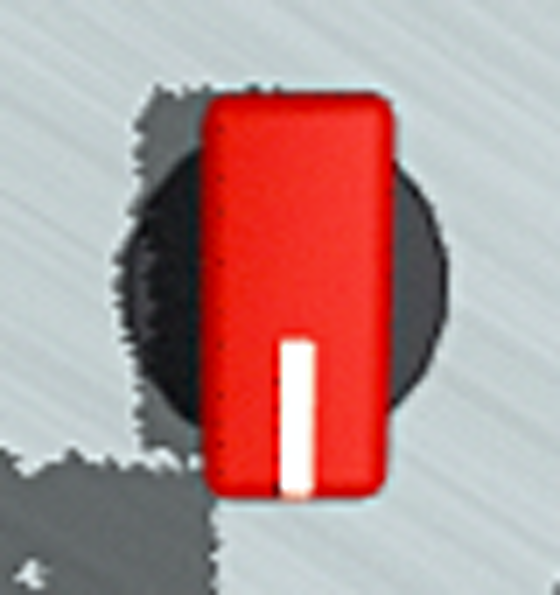

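```bash
cat > fit.py <<'E'
from h import *
from scipy.optimize import minimize
def hullmask(c,x,y,yaw,s=8,zr=(.008,.046),off=(225,70),wh=(80,85)):
    R=Ro.from_euler("z",yaw).as_matrix(); pts=[]
    for a in(-.029,.029):
        for b in(-.014,.014):
            for z in zr: pts.append(proj(c,R@[a,b,0]+[x,y,z]))
    p=(np.array(pts)-off+.5)*s-.5
    m=np.zeros((wh[1]*s,wh[0]*s),np.uint8); cv2.fillConvexPoly(m,cv2.convexHull(np.round(p*16).astype(np.int32)),1,shift=4)
    return cv2.resize(m.astype(np.float32),wh,interpolation=cv2.INTER_AREA)
E
python3 - <<'E'
from fit import *
im=np.load("w3.npy").astype(float); c=dict(np.load("c3.npz"))
s=im[70:155,225:305]; red=((s[...,0]>100)&(s[...,1]<90)).astype(np.uint8)
n,l,st,_=cv2.connectedComponentsWithStats(red); red=(l==1+st[1:,4].argmax()).astype(np.uint8)
red=cv2.morphologyEx(red,cv2.MORPH_CLOSE,np.ones((7,7),np.uint8)).astype(float)
f=lambda p: np.abs(hullmask(c,p[0]/100,p[1]/100,p[2])-red).sum()
best=min((minimize(f,[55.7+a,-35.8+b,-2.58+w],method="Nelder-Mead",options=dict(initial_simplex=[[55.7+a,-35.8+b,-2.58+w],[56.2+a,-35.8+b,-2.58+w],[55.7+a,-35.3+b,-2.58+w],[55.7+a,-35.8+b,-2.5+w]])) for a in(-.3,.3) for b in(-.3,.3) for w in(-.05,.05)),key=lambda r:r.fun)
print(best.x,best.fun,red.sum())
x,y,yaw=best.x; x/=100;y/=100
go([x,y,.033],yaw+np.pi/2)
E
```

```text
[ 55.72367497 -36.0521891   -2.57656022] 98.75 1560.0
t 5.95 pos [ 0.5019 -0.3773  0.2489] tooly yaw -1.007 F [0.3 1.1 0.6] g 1.003
shift cm [21.59  1.57 -5.57] twist -0.001 tilt [-4.0e-04  1.2e-03 -1.0e+00]
```

{"fn": "carry_out", "kwargs": {
  "moves": [1,3,0.5,-2,0,1,6,1.1,-4,0,1,9,1.6,-5.6,0,1,12,1.6,-5.6,0,1,15,1.6,-5.6,0,1,17.5,1.6,-5.6,0,1,19.5,1.6,-5.6,0,1,21,1.6,-5.6,0,1,22,1.6,-5.6,0,1,22.7,1.6,-5.6,0,1,22.7,1.6,-5.6,0,1,22.7,1.6,-5.6,0]
}}

```text
time: 6.95
tool_pos: [0.5577, -0.3622, 0.0232]
tool_rot: [0.197, 0.68, 0.196, -0.679]
contact_force: [-0.1, -0.4, 1.0]
gripper_width: 1.0
```

```bash
python3 - <<'E'
from h import *
go([0.5572,-.3605,0.022],-1.007)
c=imaging.camera_info("wrist"); im=imaging.grab_frame("wrist")
cv2.imwrite("pics/w4.png",cv2.resize(im[:,:,::-1],None,fx=1.5,fy=1.5,interpolation=cv2.INTER_CUBIC))
E
```

```text
t 6.95 pos [ 0.5577 -0.3622  0.0232] tooly yaw -1.008 F [-0.1 -0.4  1. ] g 1.0
shift cm [ 0.12 -0.17 -0.05] twist -0.001 tilt [ 1.e-03 -8.e-04 -1.e+00]
```

View pics/w4.png

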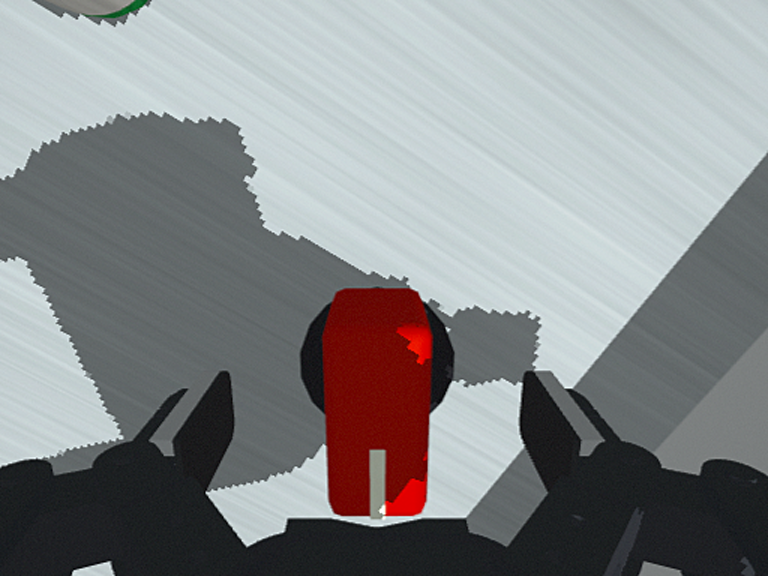

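{"fn": "carry_out", "kwargs": {
  "moves": [0,0,0,0,0,0,0,0,0,0,0,0,0,0,0,0,0,0,0,0,0,0,0,0,0,0,0,0,0,0,0,0,0,0,0,0,0,0,0,0]
}}

```text
time: 7.67
tool_pos: [0.5574, -0.3625, 0.0228]
tool_rot: [0.197, 0.679, 0.196, -0.679]
contact_force: [-0.4, -0.9, 2.5]
gripper_width: 0.322
```

```bash
python3 - <<'E'
from h import *
go([0.5572,-.3605,0.022],-1.007)
c=imaging.camera_info("wrist"); im=imaging.grab_frame("wrist"); np.save("w5.npy",im); np.savez("c5.npz",**c)
cv2.imwrite("pics/w5.png",cv2.resize(im[:,:,::-1],None,fx=1.5,fy=1.5,interpolation=cv2.INTER_CUBIC))
go([0.5175,.0248,0.200],-1.8+np.pi/2)
E
```

```text
t 7.67 pos [ 0.5574 -0.3625  0.0228] tooly yaw -1.008 F [-0.4 -0.9  2.5] g 0.322
shift cm [ 0.08 -0.18 -0.08] twist -0.001 tilt [ 7.e-04 -7.e-04 -1.e+00]
t 7.72 pos [ 0.5574 -0.3625  0.0228] tooly yaw -1.008 F [ 0.6 -0.6  3.1] g 0.316
shift cm [-17.75 -34.87 -17.29] twist -0.779 tilt [ 7.e-04 -7.e-04 -1.e+00]
```

View pics/w5.png

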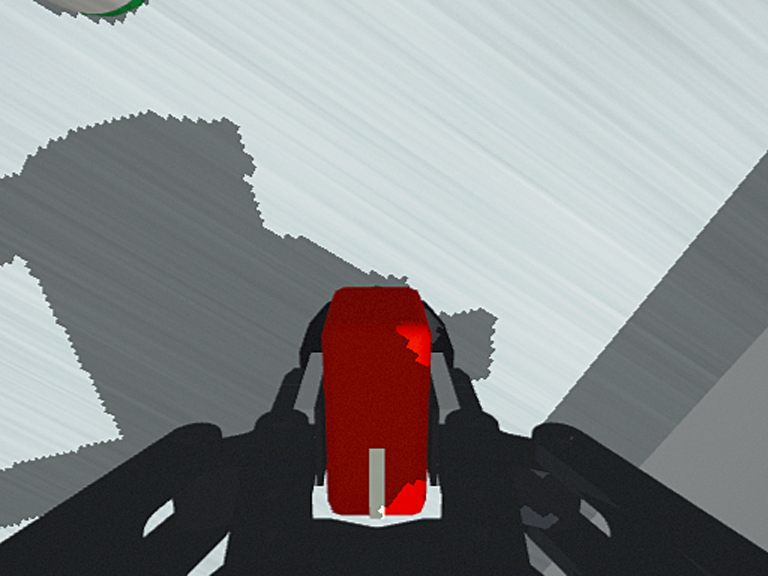

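```bash
python3 - <<'E'
from fit import *
c=dict(np.load("c5.npz")); im=np.load("w5.npy")
crop(im,190,180,315,355,4,"pics/w5z.png")
T=rot(status.state()["tool_rot"]); p=status.state()["tool_pos"]
for u,v in((377,323),(377,516)): print((T.T@(ray(c,u/1.5-.17,v/1.5-.17,.046)-p)).round(4))
for v,z in((287,.008),):print((T.T@(ray(c,377/1.5,v/1.5,z)-p)).round(4))
E
```

```text
[-0.0232 -0.0017 -0.0305]
[-0.0232 -0.0017  0.0266]
[ 0.0148 -0.0016 -0.0285]
```

View pics/w5z.png

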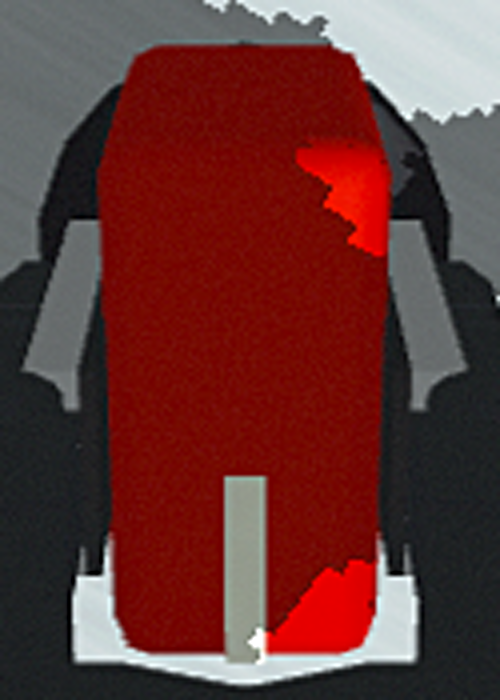

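{"fn": "carry_out", "kwargs": {
  "moves": [0,-2,0,0,0,0,-5,0,0,0,0,-8,0,0,0,0,-11,0,0,-0.08,0,-14,0,0,-0.16,0,-14.8,-1,-0.5,-0.24,0,-14.8,-3,-1.5,-0.32,0,-14.8,-5,-2.5,-0.4,0,-14.8,-7,-3.5,-0.48,0,-14.8,-9,-4.5,-0.56,0,-14.8,-11,-5.5,-0.64,0,-14.8,-13,-6.5,-0.72]
}}

```text
time: 8.72
tool_pos: [0.5419, -0.216, 0.1692]
tool_rot: [-0.423, -0.565, -0.425, 0.566]
contact_force: [0.2, -0.4, -1.1]
gripper_width: 0.318
```

```bash
python3 - <<'E'
from h import *
go([0.5,-.053,0.17],-1.8+np.pi/2)
E
```

```text
t 8.72 pos [ 0.5419 -0.216   0.1692] tooly yaw -0.284 F [ 0.2 -0.4 -1.1] g 0.318
shift cm [ -0.06  -8.59 -14.48] twist -0.055 tilt [-0.0018  0.0011 -1.    ]
```

{"fn": "carry_out", "kwargs": {
  "moves": [0,0,-1.5,-2.5,-0.03,0,0,-3,-5,-0.05,0,0,-4.5,-7.5,-0.05,0,0,-6,-10,-0.05,0,0,-7.5,-12.5,-0.05,0,0,-8.6,-14.5,-0.05,0,0,-8.6,-14.5,-0.05,0,0,-8.6,-14.5,-0.05]
}}

```text
time: 9.38
tool_pos: [0.5008, -0.053, 0.1695]
tool_rot: [-0.437, -0.555, -0.438, 0.556]
contact_force: [-0.2, -0.0, -1.5]
gripper_width: 0.318
```

```bash
python3 - <<'E'
from h import *
go([0.5,-.053,0.17],-1.8+np.pi/2)
c=imaging.camera_info("wrist"); im=imaging.grab_frame("wrist"); np.save("w6.npy",im); np.savez("c6.npz",**c)
cv2.imwrite("pics/w6.png",cv2.resize(im[:,:,::-1],None,fx=1.5,fy=1.5,interpolation=cv2.INTER_CUBIC))
E
```

```text
t 9.38 pos [ 0.5008 -0.053   0.1695] tooly yaw -0.236 F [-0.2 -0.  -1.5] g 0.318
shift cm [-0.05 -0.07  0.01] twist -0.007 tilt [-0.0012  0.     -1.    ]
```

View pics/w6.png

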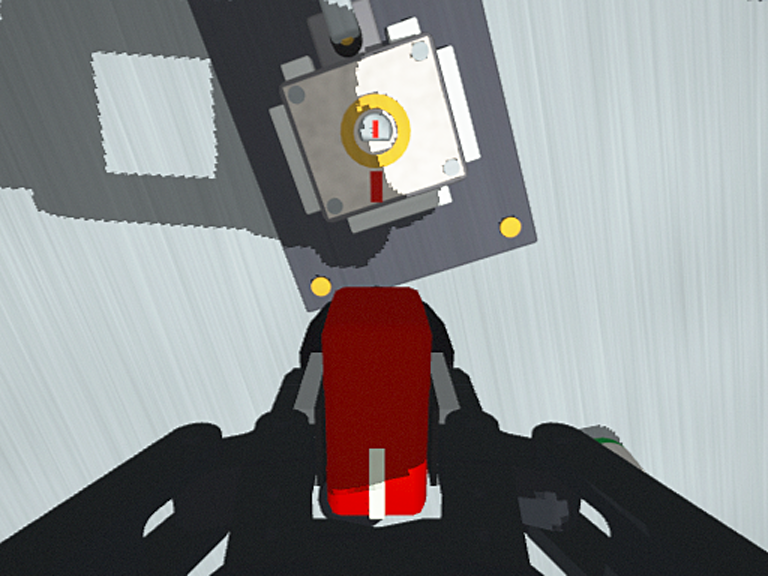

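```bash
python3 - <<'E'
from h import *
im=np.load("w6.npy"); crop(im,215,50,285,140,8,"pics/w6z.png")
E
```

```text
(no output)
```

View pics/w6z.png

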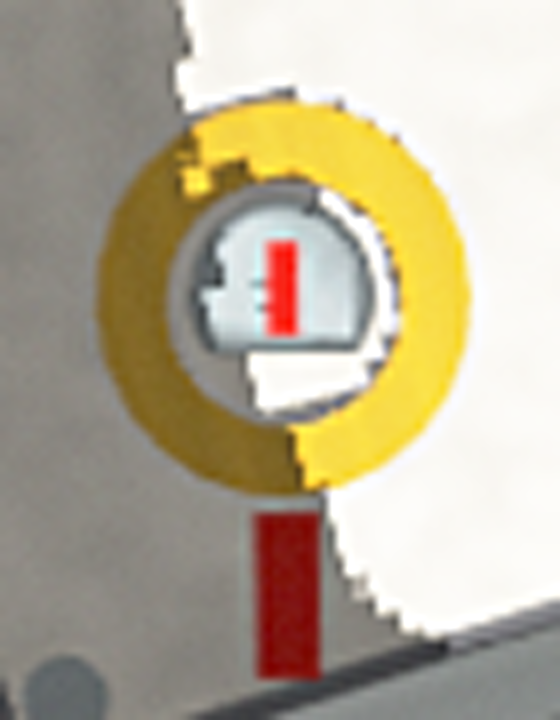

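```bash
python3 - <<'E'
from h import *
c=dict(np.load("c6.npz")); s=status.state(); T=rot(s["tool_rot"]); p=s["tool_pos"]
f=lambda x,y,z: (T.T@(ray(c,215+x/8-.44,50+y/8-.44,z)-p)*100).round(3)
print("shaft",f(286,296,.088),f(286,291,.088),"collar",f(283.5,296,.066))
a=f(286,513,.06);b=f(289,678,.06);print("tab",a,b)
for u,v in((377,323),(377,516)): print("knob top",(T.T@(ray(c,u/1.5-.17,v/1.5-.17,p[2]+.0232)-p)*100).round(3))
print(ray(c,215+286/8-.44,50+296/8-.44,.088))
E
```

```text
shaft [ 8.176 -0.234 -8.012] [ 8.176 -0.234 -8.05 ] collar [10.376 -0.261 -8.071]
tab [10.977 -0.239 -6.199] [10.978 -0.21  -4.703]
knob top [-2.321 -0.173 -3.26 ]
knob top [-2.319 -0.165  2.435]
[0.51760198 0.02455559 0.088     ]
```

```bash
python3 - <<'E'
from h import *
s=status.state(); T=rot(s["tool_rot"]); p=s["tool_pos"]; print(p,T.round(4).tolist())
c=dict(np.load("c6.npz")); c2=imaging.camera_info("wrist")
for q in (c,c2): print((q["R"]@T).round(4).tolist(),(T.T@(-q["R"].T@q["t"]-p)).round(4))
from scipy.spatial.transform import Rotation
E
```

```text
[ 0.50111763 -0.05385761  0.16979321] [[-0.0008, 0.972, -0.2349], [-0.0002, -0.2349, -0.972], [-1.0, -0.0007, 0.0004]]
[[0.0012, 1.0, -0.0011], [-0.2846, 0.0014, 0.9587], [0.9587, -0.0008, 0.2846]] [-0.1348 -0.0018 -0.0743]
[[0.0008, 1.0, 0.0002], [-0.2847, -0.0, 0.9586], [0.9586, -0.0008, 0.2847]] [-0.1351 -0.0012 -0.0736]
```

```bash
python3 - <<'E'
import numpy as np
from scipy.optimize import least_squares
f=325.156;cy=192.594
px=lambda y:180+y/4-.38
def pr(dx,dz):
    d=.9587*dx+.2846*dz; return cy+f*(-.2846*dx+.9587*dz)/d, f/d
# knob: X = tool-x dist cam->knob foot ; Z= tool z cam->knob center
def res(p,full=False):
    X,Z=p[:2]
    r=[]
    v,_=pr(X-.008,Z-.029); r.append(v-px(45))
    v,_=pr(X,Z-.0265); r.append(v-px(41))
    v,_=pr(X-.046,Z+.029); r.append(v-px(652))
    _,s=pr(X-.046,Z-.026); r.append(s*.028-(388-98)/4)
    _,s=pr(X-.046,Z+.026); r.append(s*.028-(376-117)/4)
    v,_=pr(X-.046,Z-.029); r.append((v-px(147))*.5)
    v,_=pr(X-.046,Z+.029-.0195) ; 
    return r
o=least_squares(res,[.155,.072],loss='soft_l1'); print(o.x,np.round(o.fun,2), res(o.x))
Z=o.x[1]
# shaft from w6 : tip at foot-> unknown depth; use measured width: 176/8 px for 15 mm, collar 373/8 for 33mm
for name,yy,hx in (("shaft",296,.088),("collar",296,.066)):
    v=50+yy/8-.44
    for dep in (.2165,.2185,.2205):
        X=dep+(.088-hx)
        # solve dz
        from scipy.optimize import brentq
        dz=brentq(lambda z: pr(X,z)[0]-v,-.1,.1); print(name,X,dz,"px/m",pr(X,dz)[1], "expect d33:",pr(X,dz)[1]*.033*8,"d15",pr(X,dz)[1]*.015*8,"shift needed (tool z)",(dz-Z))
E
```

```text
[0.16287589 0.07364545] [-0.85  0.51 -0.08 -0.02  0.09  0.54] [np.float64(-0.85022412948652), np.float64(0.5070234259582662), np.float64(-0.07932447798862086), np.float64(-0.018076814728715362), np.float64(0.0922273444060977), np.float64(0.5426401274230415)]
shaft 0.2165 -0.005772034795583538 px/m 1579.0723896333636 expect d33: 416.875110863208 d15 189.48868675600363 shift needed (tool z) -0.07941748096219174
shaft 0.2185 -0.0058253561331870676 px/m 1564.6186377831727 expect d33: 413.05932037475765 d15 187.75423653398073 shift needed (tool z) -0.07947080229979527
shaft 0.2205 -0.005878677470790614 px/m 1550.4270855130303 expect d33: 409.31275057544 d15 186.05125026156364 shift needed (tool z) -0.07952412363739882
collar 0.2385 -0.006358569509222508 px/m 1433.413720568651 expect d33: 378.4212222301239 d15 172.0096464682381 shift needed (tool z) -0.08000401567583071
collar 0.2405 -0.006411890846826057 px/m 1421.4934401481216 expect d33: 375.27426819910414 d15 170.5792128177746 shift needed (tool z) -0.08005733701343426
collar 0.2425 -0.0064652121844295885 px/m 1409.7697829097867 expect d33: 372.1792226881837 d15 169.1723739491744 shift needed (tool z) -0.0801106583510378
```

{"fn": "carry_out", "kwargs": {
  "moves": [0,0,0,-1.5,0,0,0,0,-3.5,0,0,0,-0.03,-5.5,0,0,0,-0.03,-7,0,0,0,-0.03,-7.97,0,0,0,-0.03,-7.97,0,0,0,-0.03,-7.97,0]
}}

```text
time: 10.02
tool_pos: [0.5201, 0.0229, 0.17]
tool_rot: [-0.437, -0.556, -0.437, 0.556]
contact_force: [0.0, -0.2, -0.9]
gripper_width: 0.319
```

```bash
python3 - <<'E'
from h import *
go([0.5195,0.0245,0.115],-1.8+np.pi/2)
c=imaging.camera_info("wrist"); im=imaging.grab_frame("wrist"); np.save("w7.npy",im)
cv2.imwrite("pics/w7.png",cv2.resize(im[:,:,::-1],None,fx=1.5,fy=1.5,interpolation=cv2.INTER_CUBIC))
im=imaging.grab_frame("scene"); crop(im,235,120,355,220,6,"pics/s7.png")
E
```

```text
t 10.02 pos [0.5201 0.0229 0.17  ] tooly yaw -0.238 F [ 0.  -0.2 -0.9] g 0.319
shift cm [ 5.5  -0.09 -0.15] twist -0.009 tilt [-6.e-04 -5.e-04 -1.e+00]
```

View pics/w7.png

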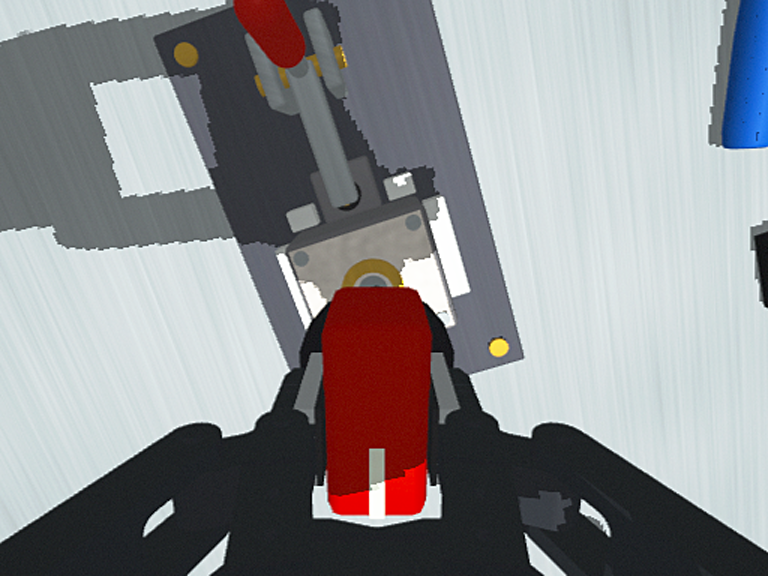

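View pics/s7.png

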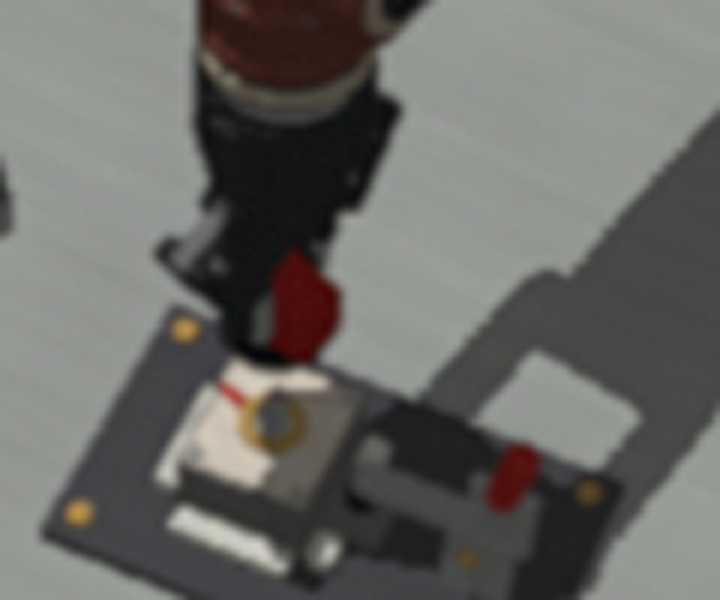

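```bash
python3 - <<'E'
from h import *
im=np.load("w7.npy"); crop(im,205,155,295,215,8,"pics/w7z.png")
E
```

```text
(no output)
```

View pics/w7z.png

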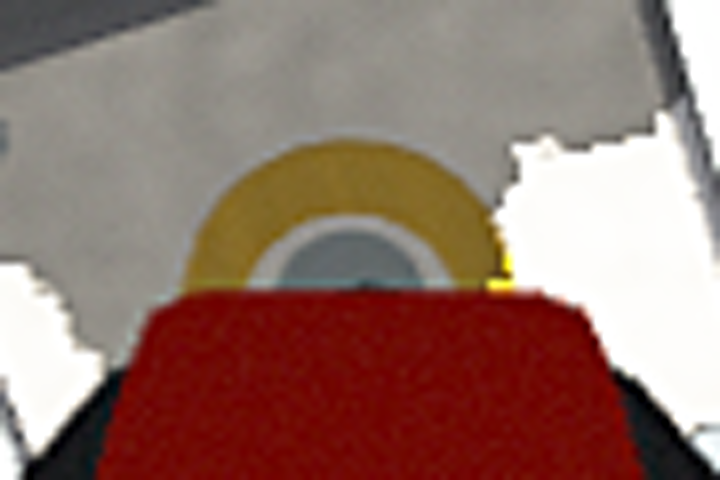

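{"fn": "carry_out", "kwargs": {
  "moves": [0,1,-0.12,-0.03,0,0,2.5,-0.12,-0.03,0,0,4,-0.12,-0.03,0,0,5,-0.12,-0.03,0,0,5.5,-0.12,-0.03,0,0,5.5,-0.12,-0.03,0,0,5.5,-0.12,-0.03,0]
}}

```text
time: 10.7
tool_pos: [0.5189, 0.0239, 0.1152]
tool_rot: [-0.437, -0.556, -0.437, 0.556]
contact_force: [-0.0, 0.3, -1.6]
gripper_width: 0.317
```

```bash
python3 - <<'E'
from h import *
go([0.5187,0.0235,0.111],-1.8+np.pi/2)
c=imaging.camera_info("wrist"); im=imaging.grab_frame("wrist"); np.save("w8.npy",im)
cv2.imwrite("pics/w8.png",cv2.resize(im[:,:,::-1],None,fx=1.5,fy=1.5,interpolation=cv2.INTER_CUBIC))
im=imaging.grab_frame("scene"); crop(im,235,120,355,220,6,"pics/s8.png")
E
```

```text
t 10.7 pos [0.5189 0.0239 0.1152] tooly yaw -0.238 F [-0.   0.3 -1.6] g 0.317
shift cm [ 0.42 -0.01  0.04] twist -0.009 tilt [-3.e-04 -0.e+00 -1.e+00]
```

View pics/w8.png

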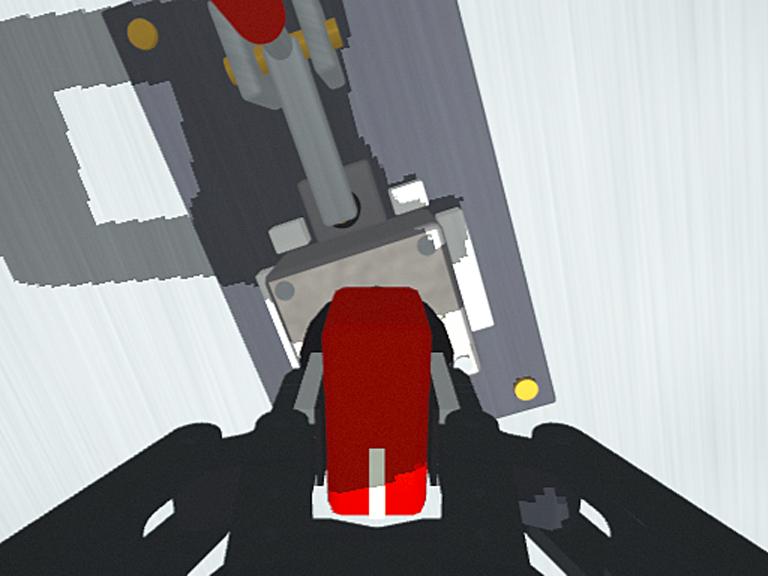

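View pics/s8.png

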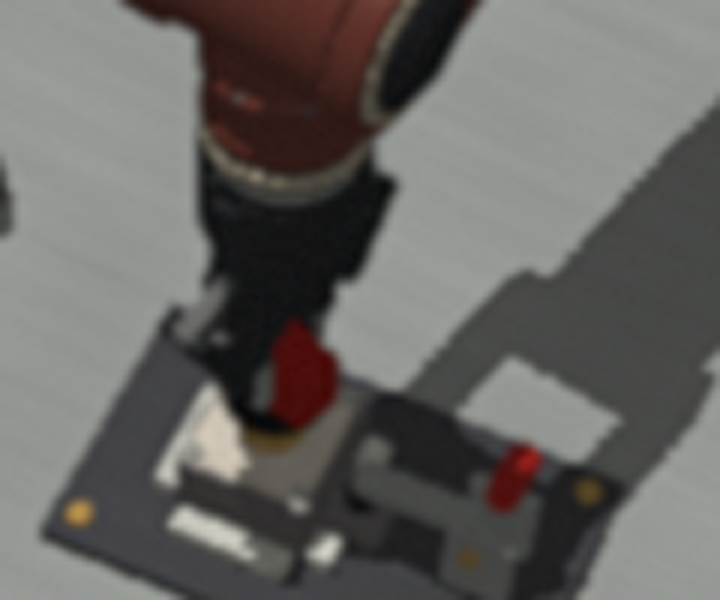

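{"fn": "carry_out", "kwargs": {
  "moves": [0,0.2,0,0,0,0,0.4,0,0,0,0,0.5,0,0,0,0,0.6,0,0,0,0,0.7,0,0,0,0,0.7,0,0,0]
}}

```text
time: 11.3
tool_pos: [0.5188, 0.024, 0.1082]
tool_rot: [-0.437, -0.556, -0.437, 0.556]
contact_force: [0.4, -0.3, -0.6]
gripper_width: 0.321
```

{"fn": "carry_out", "kwargs": {
  "moves": [0,0.1,0,0,0,0,0.2,0,0,0,0,0.3,0,0,0,0,0.4,0,0,0,0,0.4,0,0,0]
}}

```text
time: 11.72
tool_pos: [0.5191, 0.0232, 0.1055]
tool_rot: [-0.438, -0.555, -0.437, 0.556]
contact_force: [-2.3, -4.6, 1.4]
gripper_width: 0.32
```

{"fn": "carry_out", "kwargs": {
  "moves": [0,0,0,0.06,0,0,0.1,0,0.06,0,0,0.2,0,0.06,0,0,0.3,0,0.06,0,0,0.3,0,0.06,0]
}}

```text
time: 12.13
tool_pos: [0.5186, 0.0232, 0.1009]
tool_rot: [-0.437, -0.556, -0.437, 0.556]
contact_force: [-1.1, -4.1, -0.1]
gripper_width: 0.32
```

{"fn": "carry_out", "kwargs": {
  "moves": [0,0.1,0,0.05,0,0,0.2,0,0.05,0,0,0.3,0,0.05,0,0,0.45,0,0.05,0,0,0.6,0,0.05,0,0,0.7,0,0.05,0,0,0.7,0,0.05,0]
}}

```text
time: 12.72
tool_pos: [0.5186, 0.023, 0.0939]
tool_rot: [0.437, 0.556, 0.437, -0.556]
contact_force: [-0.0, -3.2, -1.4]
gripper_width: 0.317
```

{"fn": "carry_out", "kwargs": {
  "moves": [0,0.1,0,0.04,0,0,0.2,0,0.04,0,0,0.3,0,0.04,0,0,0.4,0,0.04,0,0,0.5,0,0.04,0,0,0.6,0,0.04,0,0,0.7,0,0.04,0,0,0.7,0,0.04,0]
}}

```text
time: 13.38
tool_pos: [0.5185, 0.0229, 0.0877]
tool_rot: [0.437, 0.556, 0.437, -0.556]
contact_force: [-2.9, 0.6, 3.6]
gripper_width: 0.316
```

{"fn": "carry_out", "kwargs": {
  "moves": [0,0.1,0,0,0,0,0.2,0,0,0,0,0.3,0,0,0,0,0.4,0,0,0,0,0.45,0,0,0,0,0.45,0,0,0]
}}

```text
time: 13.88
tool_pos: [0.5186, 0.0229, 0.0836]
tool_rot: [0.437, 0.556, 0.437, -0.556]
contact_force: [-4.4, 1.9, 8.0]
gripper_width: 0.321
```

{"fn": "carry_out", "kwargs": {
  "moves": [0,0.05,-0.03,0,0,0,0.1,-0.03,0,0,0,0.15,-0.03,0,0,0,0.2,-0.03,0,0,0,0.2,-0.03,0,0]
}}

```text
time: 14.3
tool_pos: [0.5186, 0.0229, 0.0828]
tool_rot: [0.437, 0.556, 0.437, -0.556]
contact_force: [-7.5, 1.5, 13.9]
gripper_width: 0.318
```

{"fn": "carry_out", "kwargs": {
  "moves": [0,0.03,-0.06,0,0,0,0.06,-0.06,0,0,0,0.1,-0.06,0,0,0,0.1,-0.06,0,0,0,0.1,-0.06,0,0]
}}

```text
time: 14.72
tool_pos: [0.5186, 0.0229, 0.0827]
tool_rot: [0.437, 0.556, 0.437, -0.556]
contact_force: [-7.8, 1.0, 17.1]
gripper_width: 0.318
```

```bash
python3 - <<'E'
from h import *
s=status.state();print(s["ft_torque"])
go([0.5187,0.0235,0.081],-1.8+np.pi/2)
im=imaging.grab_frame("wrist"); np.save("w9.npy",im)
cv2.imwrite("pics/w9.png",cv2.resize(im[:,:,::-1],None,fx=1.5,fy=1.5,interpolation=cv2.INTER_CUBIC))
im=imaging.grab_frame("scene"); crop(im,235,120,355,220,6,"pics/s9.png")
E
```

```text
[ 0.16577337  1.49861875 -0.00696298]
t 14.72 pos [0.5186 0.0229 0.0827] tooly yaw -0.238 F [-7.8  1.  17.1] g 0.318
shift cm [ 0.17 -0.   -0.06] twist -0.009 tilt [ 1.e-03  1.e-04 -1.e+00]
```

View pics/w9.png

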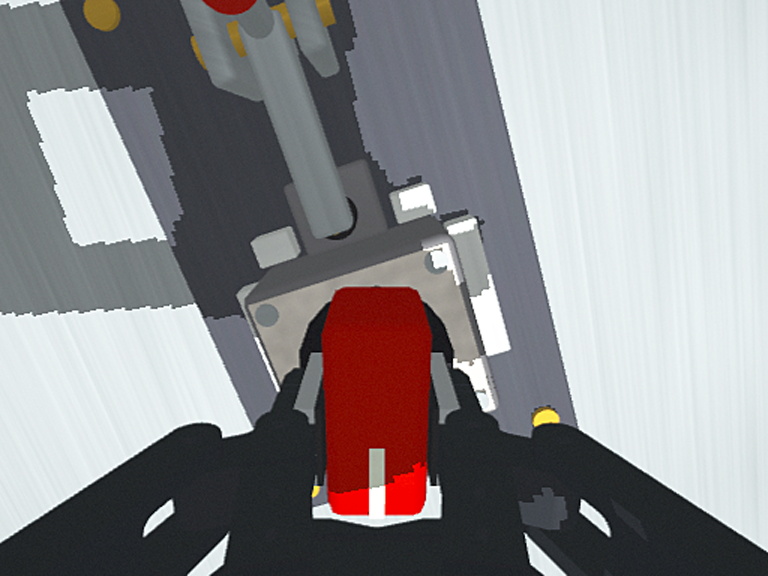

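View pics/s9.png

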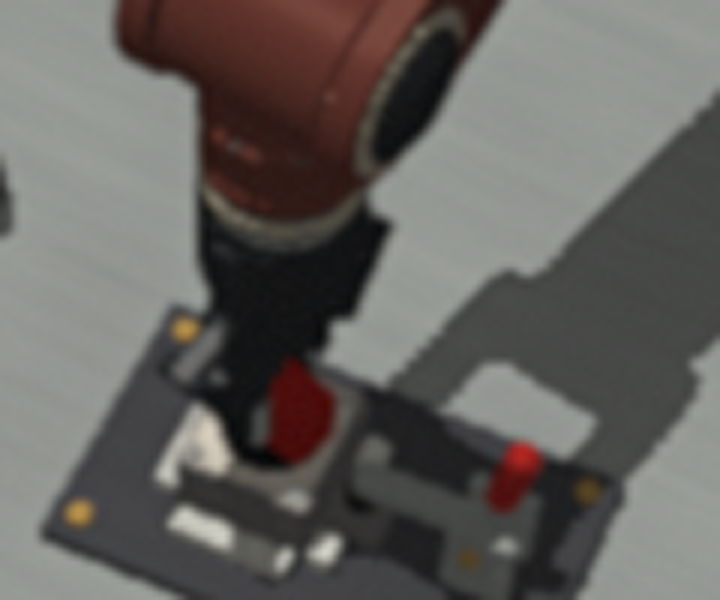

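{"fn": "carry_out", "kwargs": {
  "moves": [0,0.05,0,0,0,0,0.1,0,0,0,0,0.1,0,0,0,0,0.1,0,0,0,0,0.1,0,0,0,0,0.1,0,0,0]
}}

```text
time: 15.32
tool_pos: [0.5186, 0.0229, 0.0827]
tool_rot: [0.437, 0.556, 0.437, -0.556]
contact_force: [-12.1, 0.7, 22.7]
gripper_width: 0.32
```

```bash
python3 - <<'E'
from h import *
from fit import *
go([0.5187,0.0235,0.081],-1.8+np.pi/2)
im=imaging.grab_frame("top"); crop(im,170,140,400,240,3.4,"pics/t10.png")
E
```

```text
t 15.32 pos [0.5186 0.0229 0.0827] tooly yaw -0.238 F [-12.1   0.7  22.7] g 0.32
shift cm [ 0.17 -0.   -0.06] twist -0.009 tilt [ 4.e-04  1.e-04 -1.e+00]
```

View pics/t10.png

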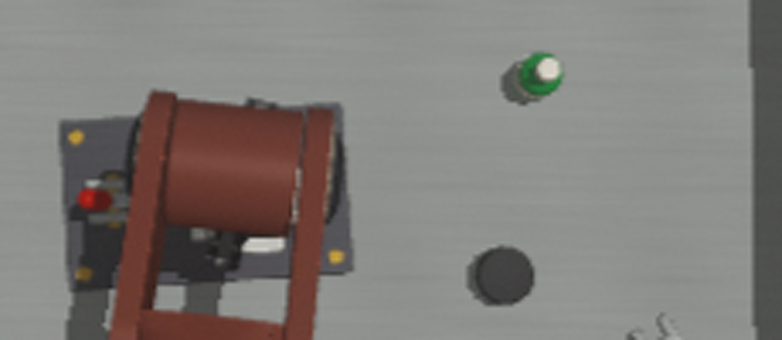

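```bash
python3 -c "
from plant import workorder,status
print(workorder.job_done()); s=status.state(); print(s['time'],s['tool_pos'],s['contact_force'],s['gripper_width'])"
```

```text
the job is handed in; nothing more can be done
None
the job is handed in; nothing more can be done
```

The clamp is shut on the unit. The red knob is keyed on the D-shaft and was still gripped and pressed home when I handed in at 15.3 s; the interface gave no verdict.

- **Clamp:** I pushed the arm over with closed fingers. The pictures afterwards show the arm level, its foot on the lug and the grip upright. I did not measure the clamp force.
- **Alignment:** I grasped the knob across its bar and turned it about 44°. In the wrist picture the bar was parallel to the red tab to about 1°.
- **Fit:** It went onto the shaft with less than 5 N of side force, then the collar force rose from about 4 N to 8 N.
- **Home:** The TCP stopped at z = 0.0827 m, which puts the knob's foot at about 0.060 m, the height of the unit's face. The last two presses raised the push from 14 N to 23 N without any further descent. The grip opening stayed at 0.32, and in the wrist pictures up to the last press but one the knob had not slipped.
- **What disagreed:** A sideways force of about 12 N in −x remained under load, and small sideways shifts did not remove it. The pose readings scatter by about 1 mm, and the wrist camera looked 2 to 5 mm off in height, so I aligned from relative measurements in the images. I did not measure tilt or how far the collar is down; I inferred both from height and force.
- **Bystanders:** The handwheel and bottle looked unmoved in the last top picture. I did not recheck the blocks, wrench or screwdriver, but the arm made no contact with them.

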